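# Set the dashpot valve, then balance the jigger arm over its fork

### The job

On the jigger stand, turn the dashpot's small lever valve to half open (handle at 45 degrees, midway between square across its pipe and along it), so that the arm will rise gently under its counterweight. Then pick up the loose jigger arm from the table at its balance point and hold it level over the stand, still and touching nothing: pivot boss over the fork with about 3 cm of air between them, blade over the middle of the plaster mould, ready for me to guide it down into the fork and pin it. Finish while holding it there, do not lower it or let go, and neither knock it against the stand nor disturb the tools and the pot round about.

Things in the scene. Friction and masses are not known exactly. Their poses are not given: they have to be found in the camera images.
- jigger_stand: Grey cast stand fixed to the table, base 275 x 100 x 12 mm with a side tab at +y. Origin on the table under the upright fork; x along the stand away from the plaster mould (mould at x = -140 mm), z up. A small upright dashpot (radius 17, top z = 93) stands at x = -64. Lever valve at the +y side, in a thin pipe that runs along x. Nothing on it is higher than the fork's 128 mm.
- fork_top (a point): Centre of the fork's mouth, level with the tops of its cheeks, 128 mm above the table. Two cheeks, each 10 mm thick, 26 mm apart across y, 34 mm long in x. Axes as the stand's.
- mould_top (a point): Centre of the top of the white plaster saucer mould (on a round metal head of radius 50 mm), 76 mm above the table, 140 mm from the fork.
- valve_axis (a point): On the vertical axis of the lever valve, 78 mm above the table, at mid-thickness of the lever (stand frame x = -10, y = 75 mm). The pipe's axis is 36 mm above the table.
- bleed_lever (a joint): Valve lever, rad: 0 = shut, square across the pipe, pointing away from the stand (its +y); 1.571 = fully open, along the pipe, pointing to the mould end (its -x). Grows counter-clockwise seen from above. A plate under the lever has marks at shut, half and open. Starts between 0 and 0.4, needs about 0.12 N m, stays where it is left.
- lever_grip (a point): Middle of the lever's black sleeve, 62 mm from the valve axis, 78 mm above the table. The sleeve is a bar 12 mm wide and 12 mm high, from 33 to 88 mm from the axis. The highest thing near under it is the pipe, up to 48 mm above the table with its nuts.
- jigger_arm: Loose counterweighted arm, 395 mm long, 0.80 kg in all, lying level. Origin on its underside below the pivot bore; x along it to the counterweight, z up. Bar 12 mm wide, 22 high, x = -180 to 75, mid-height z = 30 mm. Balance point: x = 40 mm + 0.575 x the counterweight joint, on the bare bar between boss and counterweight (free x = 18 to 75), not at mid-length.
- counterweight (a joint): Place of the dark rectangular counterweight (34 x 44 x 60 mm high, 0.46 kg) on the threaded rod at the arm's end, in m, 0 to 0.04: its centre is at x = 100 mm + this in the arm's frame. Clamped (over 35 N to shift it); leave it. The rest of the arm is 0.34 kg with its centre of mass at x = -42 mm.
- pivot_bore (a point): Centre of the bore of the arm's round pivot boss (radius 18, 18 mm wide), 30 mm above the arm's underside. Axes as the arm's.
- blade_edge (a point): Middle of the lower edge of the thin steel blade (76 x 4 x 19 mm, upright under the bar), on the arm's underside plane, 140 mm from the pivot. Its clamp block on the bar is 30 x 26 x 30 mm; a wooden handle follows, ending 228 mm from the pivot.
- rib_wood: Wooden rib, 38 x 96 x 8 mm, lying loose at the right; leave it alone. Origin under its centre.
- loop_tool_1: Loop tool with wooden handle, 27 x 168 x 12 mm, lying loose at the near right; leave it alone. Origin under its centre.
- pinch_pot: White hand-made pot, 104 x 108 x 76 mm, standing at the far left; leave it alone. Origin under its centre.
- boxwood_tool: Wooden modelling tool, 11 x 175 x 11 mm, lying loose between the stand and the arm; leave it alone. Origin under its centre.

How it is judged (in metres and radians):
On the way, in this order (a step that is already met when the one before it is completed fails the run):
1. the valve lever is set to half open while the arm still lies on the table (value of joint bleed_lever between 0.645 and 0.925 rad and height (world z) of pivot_bore below 0.05 m), for 0.5 s.
2. the arm is lifted clear of the table (value of joint bleed_lever between 0.645 and 0.925 rad and height (world z) of pivot_bore above 0.09 m and contact force between the fingers and jigger_arm above 1 N), for 0.2 s.
At the end, for the whole second after the job is handed in: Arm held by the fingers alone, still, level within 6 degrees, gripped within about 18 mm of its balance point; boss 10 to 60 mm above the fork and centred within 15 mm; blade within 25 mm of the mould's middle; valve lever within 8 degrees of half open; bystanders moved less than 30 mm (value of joint bleed_lever between 0.645 and 0.925 rad and z of pivot_bore in the frame of fork_top between 0.028 and 0.078 m and horizontal distance between pivot_bore and fork_top below 0.015 m and horizontal distance between blade_edge and mould_top below 0.025 m and angle between jigger_arm's own z axis and vertical below 0.1 rad and linear speed of jigger_arm below 0.02 m/s and angular speed of jigger_arm below 0.1 rad/s and contact force between the fingers and jigger_arm above 2 N and contact force between jigger_arm and jigger_stand below 0.1 N and ((value of joint counterweight between -0.01 and 0.0081 m and x of the grasp point in the frame of jigger_arm between 0.0241 and 0.0601 m) or (value of joint counterweight between 0.008 and 0.0161 m and x of the grasp point in the frame of jigger_arm between 0.0287 and 0.0647 m) or (value of joint counterweight between 0.016 and 0.0241 m and x of the grasp point in the frame of jigger_arm between 0.0333 and 0.0693 m) or (value of joint counterweight between 0.024 and 0.0321 m and x of the grasp point in the frame of jigger_arm between 0.0379 and 0.0739 m) or (value of joint counterweight between 0.032 and 0.05 m and x of the grasp point in the frame of jigger_arm between 0.0425 and 0.0785 m))); the arm keeps its last pose, push and grip.
It fails at once if the arm is knocked against the stand (contact force between jigger_arm and jigger_stand above 8 N).
It fails at once if the rib wood is disturbed (distance of rib_wood from where it was at the start of the episode above 0.03 m).
It fails at once if the loop tool 1 is disturbed (distance of loop_tool_1 from where it was at the start of the episode above 0.03 m).
It fails at once if the pinch pot is disturbed (distance of pinch_pot from where it was at the start of the episode above 0.03 m).
It fails at once if the boxwood tool is disturbed (distance of boxwood_tool from where it was at the start of the episode above 0.03 m).
It also fails if it takes over 54 s, if anything falls off the work surface, if the arm or the gripper's body presses on something with over 40 N, if the wrist force passes 120 N, or if a joint passes its speed limit or range.

### The arm

A 6-joint arm with a two-finger parallel gripper is mounted at the origin on a cart in front of the work surface, level with it; the furniture and walls round the work are solid. World frame = base frame: x ahead of the robot, y to its left, z up, the work surface at z = 0. Lengths are in m, angles in degrees, forces in N, time in s.
With the tool pointing down it reaches from about 0.3 to 0.75 m from the base axis. Payload 8.5 kg.
Tool frame: the origin (TCP) lies midway between the tips of the shut fingers; the grasp point (between the pads) lies 19 mm behind it; z points along the fingers, y is the line along which they close (so a half turn about z gives the same grasp; the last joint's range is limited). The gripper opens to 85 mm and grips with 20 to 120 N. Pads are 22 mm wide; open, the fingers measure 114 mm over their backs; the gripper's body (76 mm by 85 mm) begins 54 mm behind the grasp point. The pads swing forward as they close: fully open they stand 13 mm farther back than shut.
Start: joints at [63.237, 21.807, 74.336, -0, 83.858, -12.336], TCP at [0.137, 0.533, 0.231] pointing down, gripper open.
Joint ranges: [-178.18, 178.18], [-50.72, 133.34], [12.68, 142.11], [-81.47, 261.47], [9.98, 163.14], [-165.26, 165.26]. Speed limits (degrees/s): [136.94, 136.94, 180, 180, 180, 180].

### API

Orientations are given as a 3x3 rotation matrix whose columns are the frame's x, y, z axes.
In Python, from rig import env, viewer, recognise, pinpoint gives the robot as it stands.
- The arm moves only by the tool move_arm, never from a script. Its argument "plan" is text: rows parted by semicolons, each of 7 numbers parted by spaces: the shift along the tool's x, y, z in m, then the turn, a rotation vector about the tool's x, y, z in rad, then the finger opening in m, from 0 to 0.0854. A call has 1 to 12 rows; each row shifts and turns the commanded pose from where the row before left it, along the tool's axes as they then stand; what a row does not reach is not made up. A row lasts 1/8 s, in which the tool goes at most 62.5 mm and 10.7 degrees, less where a joint would pass 70% of its speed; a pose out of reach is approached as far as the arm can. A call is refused whole if a number of a shift passes 0.0625 or a number of a turn 0.188, either way. A call with a gripper value outside its range is refused whole. The fingers move at their own pace and stop on an object; "grip_force" is the grip in N (left out, the last holds). Time passes only in rows, so rows that do not move let the fingers close. It gives the time, the measured TCP pose, the force, the opening and the grip force at its end, in the units of the state.
- env.observe(): the state, without advancing time (a new reading comes with each control period).
- viewer.get_image(name): name is "side" or "top" or "wrist"; returns (picture, depth): 420x560x3 uint8, red, green, blue; 420x560 float32, m along the optical axis (not along the pixel's ray), 0 where there is no reading.
- viewer.calibration(name): a dict with "fx", "fy", "cx", "cy" (pixels), "k1" (the pictures are not rectified: a ray, as slopes to the right and down, at radius r is drawn at 1 + k1 r^2 times it, then the intrinsics apply), "R" (3x3) and "t" (3): a world point X has camera coordinates R X + t. Camera axes: x right, y down, z forward; pixel columns grow to the right and rows downward; lengths in m; the calibration is good to about 2 mm. A picture is of the moment at which its call begins: read the wrist's pose just before it. calibration takes no time and is no camera call; for the wrist camera it gives the pose at the moment of the call.
- env.close_job(): hands the job in; it is judged then, once.
Trained networks look in the newest picture that a camera, given by its name, has taken for a name from the list of things; names that differ only in an ending like _2 or _b are one class to them, and where a whole thing is asked for, a point or a joint stands for the part that bears it (a point fixed in the world has none). Each returns a list of dicts, best first, with "conf" (0 to 1); they miss things now and then, are a little off and sometimes report something else, mostly with a low value. They report only what shows in the picture. A call takes as long as a camera call.
- recognise(camera, name): "extent" ([centre column, centre row, width, height] in pixels, round what is visible of it).
- pinpoint(camera, name): "pixel" ([column, row] in pixels: a listed point, or the origin of a listed thing).
The state is a dict: "time_s": time; "q": joint angles; "qvel": joint speeds; "joint_efforts": joint torques, N m; "position": TCP position; "tool_rot": TCP orientation; "ft_force": force on the tool from outside, world axes, zero at the start; "wrist_torque": the same for the moment, N m; "grip_width": finger opening in m; "gripper_force": force on a finger pad.
Only numpy, scipy, OpenCV 4.12 (cv2) and the standard library are available. Lean on these libraries where they do the work, as an engineer would, in place of code of your own. Each camera call takes 0.05 s, during which the arm holds its last target. There are 200 camera calls.

## Working session

There is one attempt and no reset: what is moved stays moved. The work goes in short steps, Python scripts to look and compute and a tool call to move; the robot and the scene stay as the last step left them, time stands still between calls to the robot, and variables do not carry over. Pictures are saved under pics/ and viewed, at most 10 in all, crops included, and the job is handed in when it is done.

Besides the shell and the picture viewer there is one more tool, called after "Emit:" in YAML: its name, and indented under it one key for each argument. move_arm: Moves the arm, as the interface text tells. Its arguments: {"type":"object","properties":{"plan":{"type":"string"},"grip_force":{"type":"number"}},"required":["plan"]}

```bash
mkdir -p pics; cat > h.py <<'E'
import numpy as np, cv2
from rig import env, viewer, recognise, pinpoint
def ray(cal,u,v):
    a=np.array([(u-cal['cx'])/cal['fx'],(v-cal['cy'])/cal['fy']]); s=a.copy()
    for _ in range(20): s=a/(1+cal['k1']*(s@s))
    return np.array([s[0],s[1],1.])
def atz(cal,u,v,z):
    R=np.array(cal['R']);t=np.array(cal['t']); c=-R.T@t; d=R.T@ray(cal,u,v)
    return c+d*(z-c[2])/d[2]
def cloud(cal,D):
    H,W=D.shape; u,v=np.meshgrid(np.arange(W),np.arange(H))
    K=np.array([[cal['fx'],0,cal['cx']],[0,cal['fy'],cal['cy']],[0,0,1.]])
    p=cv2.undistortPoints(np.stack([u,v],-1).reshape(-1,1,2).astype(float),K,np.array([cal['k1'],0,0,0.])).reshape(-1,2)
    X=np.c_[p,np.ones(len(p))]*D.reshape(-1,1)
    return ((X-np.array(cal['t']))@np.array(cal['R'])).reshape(H,W,3)
E
python3 - <<'E'
from h import *
Z={'fork_top':.128,'mould_top':.076,'valve_axis':.078,'lever_grip':.078,'pivot_bore':.03,'blade_edge':0,'counterweight':.03,'jigger_arm':0,'jigger_stand':0,'boxwood_tool':0,'rib_wood':0,'loop_tool_1':0,'pinch_pot':0}
for n in ['top','side']:
    im,D=viewer.get_image(n); cal=viewer.calibration(n)
    cv2.imwrite(f'pics/{n}0.png',im[...,::-1]); np.save(f'{n}0.npy',D)
    print(n,{k:np.round(v,3).tolist() if not np.isscalar(v) else v for k,v in cal.items()})
    for k,z in Z.items():
        for r in pinpoint(n,k)[:2]:
            print(k,round(r['conf'],2),np.round(r['pixel'],1),np.round(atz(cal,*r['pixel'],z),4))
print(env.observe())
E
```

```text
top {'fx': 514.8511785546816, 'fy': 514.8511785546816, 'cx': 278.43235381642864, 'cy': 196.74609322000288, 'k1': 0.03958489019063822, 'R': [[0.055, -0.998, 0.004], [-0.976, -0.055, -0.211], [0.21, 0.007, -0.978]], 't': [-0.048, 0.554, 1.532]}
fork_top 0.61 [206.5 189.9] [0.5492 0.1964 0.128 ]
fork_top 0.2 [278.9 172. ] [ 0.616  -0.0143  0.128 ]
mould_top 0.79 [192.  236.4] [0.4156 0.2355 0.076 ]
mould_top 0.62 [279.6 172. ] [ 0.6299 -0.0159  0.076 ]
valve_axis 0.58 [181.6 191.1] [0.5522 0.2794 0.078 ]
lever_grip 0.43 [160.  195.3] [0.5355 0.3435 0.078 ]
pivot_bore 0.68 [317.1 195.4] [ 0.5728 -0.1377  0.03  ]
blade_edge 0.84 [287.6 230.8] [ 0.4597 -0.0511  0.    ]Traceback (most recent call last):
  File "<stdin>", line 8, in <module>
ValueError: it knows: blade_edge, boxwood_tool, fork_top, jigger_arm, jigger_stand, lever_grip, loop_tool, mould_top, pinch_pot, pivot_bore, rib_wood, valve_axis
```

View pics/top0.png

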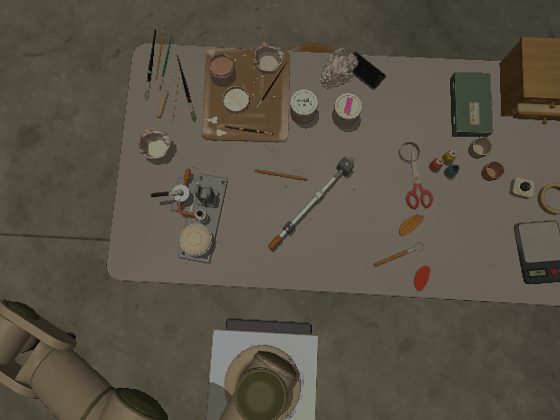

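The top view shows the stand at the left (mould 195,240; fork ~206,190; black lever ~160,195) and the jigger arm diagonal from the wooden handle (275,242) to the counterweight (346,165). The boxwood tool lies at (280,174).

```bash
python3 - <<'E'
from h import *
Z={'fork_top':.128,'mould_top':.076,'valve_axis':.078,'lever_grip':.078,'pivot_bore':.03,'blade_edge':0,'jigger_arm':0,'boxwood_tool':0}
for n in ['side','wrist']:
    im,D=viewer.get_image(n); cal=viewer.calibration(n)
    cv2.imwrite(f'pics/{n}0.png',im[...,::-1]); np.save(f'{n}0.npy',D)
    print(n,-np.array(cal['R']).T@cal['t'])
    for k,z in Z.items():
        for r in pinpoint(n,k)[:1]:
            print(k,round(r['conf'],2),np.round(r['pixel'],1),np.round(atz(cal,*r['pixel'],z),4))
print(env.observe())
n='top';cal=viewer.calibration(n);im,D=viewer.get_image(n);P=cloud(cal,D)
print('table',np.median(P[200:215,240:260,2]))
# arm: elevated points
m=np.zeros(D.shape,bool);m[150:255,262:360]=1
m&=(P[...,2]>.02)&(P[...,2]<.08)
q=P[m];c=q[:,:2].mean(0);w,v=np.linalg.eigh(np.cov((q[:,:2]-c).T));d=v[:,1];d*=np.sign(d[0])
s=(q[:,:2]-c)@d;print(len(q),c,d,np.degrees(np.arctan2(d[1],d[0])),s.min(),s.max())
for a in np.arange(s.min(),s.max(),.01):
    k=(s>=a)&(s<a+.01)
    if k.any():print(round(a,3),k.sum(),np.round(q[k].mean(0),4),np.round(np.ptp((q[k][:,:2]-c)@[-d[1],d[0]]),3),round(q[k][:,2].max(),3))
E
```

```text
side [-0.09027062 -0.94536979  0.58312244]
fork_top 0.94 [242.9 182.5] [0.5565 0.1925 0.128 ]
mould_top 0.55 [197.9 204.7] [0.4127 0.2289 0.076 ]
valve_axis 0.68 [229.3 185.7] [0.5732 0.3177 0.078 ]
lever_grip 0.58 [218.4 186.5] [0.5393 0.3337 0.078 ]
pivot_bore 0.67 [317.2 249.1] [ 0.578  -0.1519  0.03  ]
blade_edge 0.74 [262.7 255.7] [ 0.4699 -0.0483  0.    ]
jigger_arm 0.85 [313.4 260.1] [ 0.566  -0.1512  0.    ]
boxwood_tool 0.44 [307.3 232.5] [ 0.6587 -0.0078  0.    ]
wrist [0.06401211 0.55018347 0.37491241]
{'time_s': 1.25, 'q': array([ 6.32395835e+01,  2.18062283e+01,  7.43346127e+01,  1.19240057e-04,
        8.38559190e+01, -1.23373766e+01]), 'qvel': array([ 0.08298683, -0.05406573,  0.01125593, -0.12192319, -0.07409773,
        0.01000751]), 'joint_efforts': array([ 6.06736012e-05, -4.48329484e+01, -2.31460673e+01, -1.26668879e-04,
        5.89782303e-04,  3.96961610e-06]), 'position': array([0.13700893, 0.53265889, 0.23133301]), 'tool_rot': array([[-9.68483024e-01,  2.49079571e-01,  2.36139778e-05],
       [ 2.49079571e-01,  9.68483022e-01,  5.14235987e-05],
       [-1.0061
[... 1563 characters left out ...]

0.045 12 [ 0.5963 -0.1588  0.0382] 0.012 0.046
0.055 15 [ 0.6034 -0.1659  0.0406] 0.011 0.053
0.065 11 [ 0.611  -0.1727  0.038 ] 0.011 0.043
0.075 15 [ 0.6188 -0.179   0.038 ] 0.012 0.048
0.085 13 [ 0.6278 -0.1843  0.0407] 0.011 0.049
0.095 11 [ 0.6352 -0.1906  0.0374] 0.012 0.044
0.105 13 [ 0.6419 -0.1976  0.0366] 0.011 0.042
0.115 15 [ 0.6507 -0.204   0.0356] 0.012 0.04
0.125 62 [ 0.6601 -0.2115  0.0436] 0.041 0.069
0.135 46 [ 0.6645 -0.218   0.0581] 0.042 0.068
0.145 50 [ 0.6725 -0.2242  0.059 ] 0.045 0.072
0.155 36 [ 0.6815 -0.2283  0.0603] 0.043 0.067
0.165 3 [ 0.6909 -0.2339  0.0449] 0.01 0.055
0.175 15 [ 0.697  -0.2421  0.0347] 0.011 0.041
0.185 3 [ 0.703  -0.2464  0.0365] 0.01 0.043
```

View pics/wrist0.png

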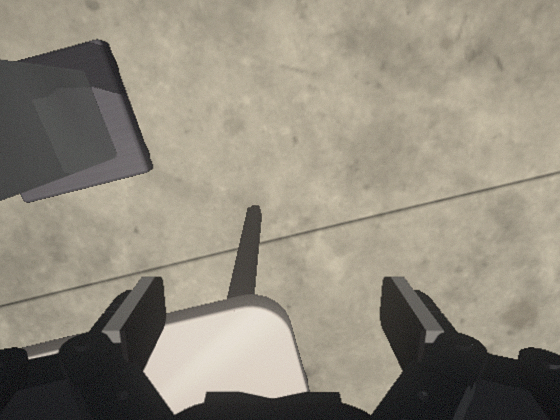

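View pics/side0.png

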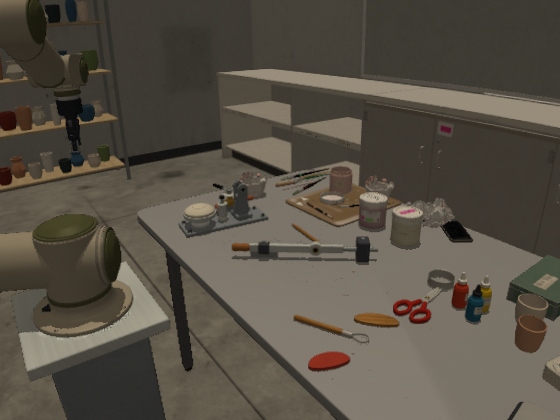

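The side view confirms the layout: stand at (225,215), and the arm from (240,247) to the counterweight (362,248). The wrist camera sees only the floor from here.

```bash
cat >> h.py <<'E'
def go(p,yaw_y=None):
    """shift in tool axes to TCP target p, and turn about tool z so that tool y points at world yaw_y (deg, mod 180)"""
    s=env.observe();R=np.array(s['tool_rot']);d=np.array(p)-s['position']
    print('shift',np.round(R.T@d,4),'norm',round(np.linalg.norm(d),3),'q',np.round(s['q'],0))
    if yaw_y is not None:
        y=np.degrees(np.arctan2(R[1,1],R[0,1]));t=(y-yaw_y+90)%180-90
        print('y yaw',round(y,2),'turn z',round(np.radians(t),4))
E
python3 - <<'E'
from h import *
cal=viewer.calibration('wrist');R=np.array(cal['R']);s=env.observe();T=s['tool_rot']
print('cam axes in tool',np.round((R@T).round(3),3)); print('cam pos in tool',T.T@(-R.T@cal['t']-s['position']))
print(cal['fx'])
go([.47,.30,.30],15)
E
```

```text
cam axes in tool [[ 0.001  1.     0.   ]
 [-0.955  0.001 -0.295]
 [-0.295  0.     0.955]]
cam pos in tool [ 0.07509179 -0.00119802 -0.14360093]
367.3892922184877
shift [-0.3804 -0.1423 -0.0687] norm 0.412 q [ 63.  22.  74.  -0.  84. -12.]
y yaw 75.57 turn z 1.0572
```

Emit:
move_arm:
  plan: "-0.025 -0.011 -0.02 0 0 0 0.06; -0.05 -0.022 -0.02 0 0 0 0.06; -0.055 -0.023 -0.015 0 0 0 0.06; -0.055 -0.023 -0.014 0 0 0 0.06; -0.055 -0.023 0 0 0 0 0.06; -0.055 -0.023 0 0 0 0.17 0.06; -0.055 0 0 0 0 0.17 0.06; -0.05 0 0 0 0 0.17 0.06; 0 0 0 0 0 0.17 0.06; 0 0 0 0 0 0.17 0.06; 0 0 0 0 0 0.17 0.06; 0 0 0 0 0 0 0.06"

```text
time_s: 2.8
position: [0.4833, 0.2876, 0.3003]
tool_rot: [[-0.296, 0.955, -0.0], [0.955, 0.296, -0.0], [-0.0, -0.0, -1.0]]
ft_force: [-0.6, 0.8, -0.1]
grip_width: 0.0603
gripper_force: 0.0
```

```bash
python3 - <<'E'
from h import *
go([.49,.26,.30],15)
E
```

```text
shift [-0.0284 -0.0018  0.0003] norm 0.028 q [19. 21. 64. -0. 95.  1.]
y yaw 17.22 turn z 0.0387
```

```bash
cat > look.py <<'E'
from h import *
import sys
Z={'fork_top':.128,'mould_top':.076,'valve_axis':.078,'lever_grip':.078}
cal=viewer.calibration('wrist');im,D=viewer.get_image('wrist');P=cloud(cal,D)
n=sys.argv[1];cv2.imwrite(f'pics/{n}.png',im[...,::-1]); np.savez(f'{n}.npz',P=P,im=im)
W={}
for k,z in Z.items():
    for r in pinpoint('wrist',k)[:1]:
        X=atz(cal,*r['pixel'],z);W[k]=X
        u,v=np.round(r['pixel']).astype(int)
        print(k,round(r['conf'],2),np.round(r['pixel'],1),np.round(X,4),'depth',P[v,u].round(4))
# black sleeve by height+dark
if 'valve_axis' in W:
    v=W['valve_axis'][:2];g=im.astype(int).max(-1)
    m=(g<70)&(P[...,2]>.06)&(P[...,2]<.095)&(np.linalg.norm(P[...,:2]-v,axis=-1)<.11)&(np.linalg.norm(P[...,:2]-v,axis=-1)>.03)
    q=P[m];c=q.mean(0);w,e=np.linalg.eigh(np.cov((q[:,:2]-c[:2]).T));d=e[:,1]*np.sign(e[1,1])
    print('sleeve',len(q),c,'yaw',np.degrees(np.arctan2(d[1],d[0])),'len',np.ptp((q[:,:2]-c[:2])@d),'wid',np.ptp((q[:,:2]-c[:2])@[-d[1],d[0]]))
if 'fork_top' in W and 'mould_top' in W:
    d=(W['fork_top']-W['mould_top'])[:2];print('stand yaw',np.degrees(np.arctan2(d[1],d[0])),np.linalg.norm(d))
E
python3 look.py w1
```

```text
fork_top 0.79 [315.1 279.7] [0.5493 0.2114 0.128 ] depth [0.5595 0.1939 0.0914]
mould_top 0.62 [191.1 211.8] [0.4137 0.2232 0.076 ] depth [0.4137 0.223  0.0763]
valve_axis 0.59 [333.5 197.2] [0.5503 0.2828 0.078 ] depth [0.548  0.2855 0.089 ]
lever_grip 0.61 [349.6 136.3] [0.544  0.3454 0.078 ] depth [0.5428 0.346  0.0842]
sleeve 673 [0.52710499 0.31552346 0.08626549] yaw 68.96781158224735 len 0.16836139939676298 wid 0.03371553542337293
stand yaw -4.9751185191415646 0.1361047032943813
```

View pics/w1.png

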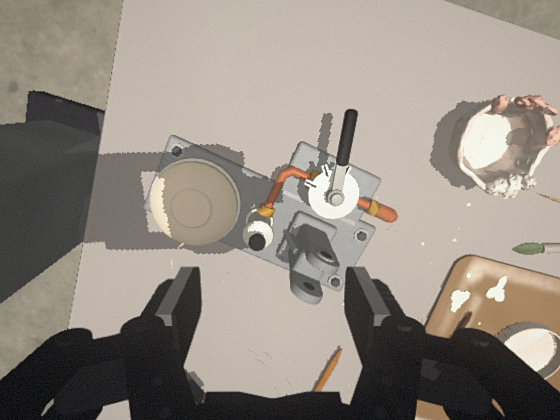

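The wrist view shows the mould centred at (193,202), the dashpot at (258,235), the fork around (312,255), and the valve hub at (336,197) with its black sleeve running from (344,162) to (350,112).

```bash
cat > fit.py <<'E'
from h import *
import sys
f=np.load(sys.argv[1]+'.npz');P,im=f['P'],f['im'].astype(int)
g=im.max(-1);z=P[...,2]
# fork
m=(np.abs(z-.128)<.006)&(np.hypot(P[...,0]-.555,P[...,1]-.2)<.05)
q=P[m];print('fork pts',len(q),q.mean(0))
if len(q)>4:
    r=cv2.minAreaRect((q[:,:2]*1000).astype(np.float32));print(r)
# mould head circle
m=(z>.06)&(z<.09)&(np.hypot(P[...,0]-.415,P[...,1]-.228)<.065)
q=(P[m][:,:2]*1000).astype(np.float32);print('mould',len(q),cv2.minEnclosingCircle(q),q.mean(0))
# sleeve
v=np.array([.55,.28]);rr=np.hypot(P[...,0]-v[0],P[...,1]-v[1])
m=(g<60)&(z>.07)&(z<.1)&(rr<.11)&(rr>.025)&(P[...,1]>.29)&(P[...,0]>.5)
n,l,st,ce=cv2.connectedComponentsWithStats(m.astype(np.uint8));i=1+st[1:,4].argmax();m=l==i
q=P[m];print('sleeve px',ce[i],st[i],'mean',q.mean(0));r=cv2.minAreaRect((q[:,:2]*1000).astype(np.float32));print(r)
w,e=np.linalg.eigh(np.cov(q[:,:2].T));d=e[:,1]*np.sign(e[1,1]);print('yaw',np.degrees(np.arctan2(d[1],d[0])), 'axis est',q.mean(0)[:2]-.0605*d)
# plate base rect
m=(np.abs(z-.012)<.004)&(np.hypot(P[...,0]-.5,P[...,1]-.22)<.2)
q=P[m];print('base',len(q),cv2.minAreaRect((q[:,:2]*1000).astype(np.float32)))
E
python3 fit.py w1
python3 -c "
import cv2;i=cv2.imread('pics/w1.png')[95:310,240:400];cv2.imwrite('pics/w1c.png',cv2.resize(i,None,fx=2.7,fy=2.7,interpolation=2))"
```

```text
fork pts 550 [0.55001363 0.20996436 0.1262625 ]
((551.0523071289062, 209.53292846679688), (47.90734100341797, 26.768712997436523), 82.6488037109375)
mould 5823 ((422.8209533691406, 226.8236083984375), 57.1387825012207) [414.83688 231.08434]
sleeve px [346.60687023 129.75572519] [337 110  20  55 262] mean [0.5377783  0.35037205 0.08361058]
((540.1451416015625, 343.6292419433594), (10.964855194091797, 52.055484771728516), 9.061488151550293)
yaw 95.4414717091369 axis est [0.54351545 0.29014469]
base 8334 ((492.42950439453125, 245.11424255371094), (156.34478759765625, 274.6274719238281), 82.3912124633789)
```

View pics/w1c.png

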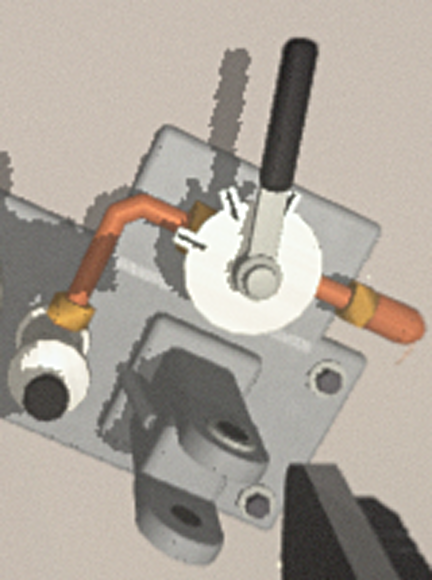

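```bash
python3 - <<'E'
from h import *
go([.5427,.3434,.061],8)
E
```

```text
shift [0.0356 0.0733 0.2393] norm 0.253 q [19. 21. 64. -0. 95.  1.]
y yaw 17.24 turn z 0.1613
```

Emit:
move_arm:
  plan: "0.0178 0.0366 0 0 0 0 0.05; 0.0178 0.0367 0 0 0 0 0.05; 0 0 0.04 0 0 0.161 0.05; 0 0 0.05 0 0 0 0.05; 0 0 0.05 0 0 0 0.05; 0 0 0.05 0 0 0 0.05; 0 0 0.03 0 0 0 0.05; 0 0 0.0193 0 0 0 0.05; 0 0 0 0 0 0 0.05; 0 0 0 0 0 0 0.05"

```text
time_s: 4.3
position: [0.5433, 0.3435, 0.0621]
tool_rot: [[-0.138, 0.99, 0.002], [0.99, 0.138, 0.001], [0.0, 0.002, -1.0]]
ft_force: [-0.3, -0.2, 0.6]
grip_width: 0.05
gripper_force: 0.0
```

```bash
python3 - <<'E'
from h import *
go([.5427,.3434,.061],8)
im,D=viewer.get_image('wrist');cv2.imwrite('pics/w2.png',im[...,::-1])
E
```

```text
shift [-0.     -0.0006  0.0011] norm 0.001 q [22. 40. 72. -0. 68. 14.]
y yaw 7.94 turn z -0.0011
```

View pics/w2.png

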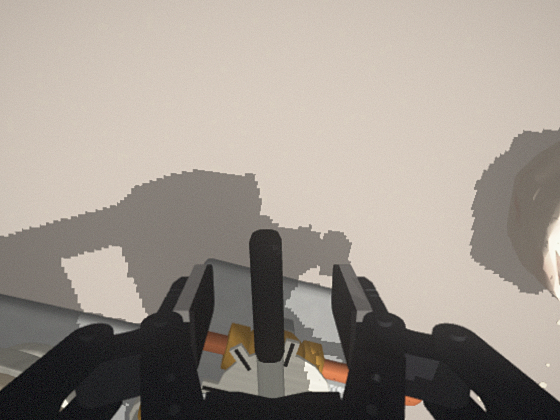

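The lever (265,230 to 270,360) sits between the open pads and is nearly parallel to them. I'll close on it and swing it in an arc.

Emit:
move_arm:
  plan: "0 0 0 0 0 0 0.0; 0 0 0 0 0 0 0.0; 0 0 0 0 0 0 0.0; 0 0 0 0 0 0 0.0; -0.0002 -0.0052 0 0 0 -0.086 0.0; -0.0002 -0.0052 0 0 0 -0.086 0.0; -0.0002 -0.0052 0 0 0 -0.086 0.0; -0.0002 -0.0052 0 0 0 -0.086 0.0; -0.0002 -0.0052 0 0 0 -0.086 0.0; -0.0002 -0.0052 0 0 0 -0.086 0.0; 0 0 0 0 0 0 0; 0 0 0 0 0 0 0"
  grip_force: 30

```text
time_s: 5.85
position: [0.515, 0.3315, 0.0615]
tool_rot: [[-0.607, 0.795, 0.002], [0.795, 0.607, 0.0], [-0.001, 0.001, -1.0]]
ft_force: [2.5, -1.7, 5.6]
grip_width: 0.0113
gripper_force: 34.6
```

```bash
python3 - <<'E'
from h import *
s=env.observe();print(s['wrist_torque'],s['ft_force'],s['grip_width'])
p=s['position'][:2];a=np.array([.551,.2845]);d=p-a;print(d,np.hypot(*d),np.degrees(np.arctan2(d[1],d[0])))
go([.5427,.3434,.061],37.5)
E
```

```text
[-0.13626889 -0.35994149  0.16908563] [ 2.50610449 -1.69422102  5.6487488 ] 0.011303231235384837
[-0.03599301  0.04704846] 0.0592372696795219 127.41671017158892
shift [-0.0074  0.0292  0.0006] norm 0.03 q [ 22.  37.  77.  -0.  65. -16.]
y yaw 37.38 turn z -0.0021
```

Emit:
move_arm:
  plan: "0 0 0 0 0 0 0.045; 0 0 0 0 0 0 0.045; 0 0 0 0 0 0 0.045; 0 0 -0.02 0 0 0 0.045; 0 0 -0.04 0 0 0 0.045; 0 0 -0.06 0 0 0 0.045; -0.03 0 -0.06 0 0 0 0.045; -0.03 0 -0.05 0 0 0 0.045; -0.03 0 0 0 0 0 0.045; 0 0 0 0 0 0 0.045; 0 0 0 0 0 0 0.045"

```text
time_s: 7.22
position: [0.5672, 0.2621, 0.2863]
tool_rot: [[-0.608, 0.794, -0.002], [0.794, 0.608, -0.0], [0.001, -0.001, -1.0]]
ft_force: [-0.8, 0.4, -0.8]
grip_width: 0.0451
gripper_force: 0.0
```

```bash
python3 look.py w3; python3 fit.py w3;python3 -c "
import cv2;i=cv2.imread('pics/w3.png');cv2.imwrite('pics/w3c.png',i)"
```

```text
fork_top 0.77 [219.9 222.9] [0.5486 0.21   0.128 ] depth [0.5523 0.1956 0.0889]
mould_top 0.72 [114.9 106.2] [0.4116 0.2252 0.076 ] depth [0.4116 0.2255 0.0761]
valve_axis 0.76 [276.8 150.8] [0.5542 0.2843 0.078 ] depth [0.5535 0.2853 0.0885]
lever_grip 0.68 [274.2  81.6] [0.5144 0.3318 0.078 ] depth [0.5146 0.3312 0.0845]
sleeve 988 [0.50676682 0.30200827 0.08677592] yaw 79.35533601672216 len 0.14571345805536448 wid 0.06553793552138154
stand yaw -6.33779016579543 0.1379015494025861
fork pts 696 [0.55080999 0.20966356 0.12631031]
((551.2535400390625, 209.4114532470703), (47.829524993896484, 27.531034469604492), 82.28852844238281)
mould 8139 ((422.9404602050781, 226.8636932373047), 57.07480239868164) [415.31848 229.92732]
sleeve px [273.16390041  81.43568465] [267  50  13  63 482] mean [0.51388759 0.33101032 0.08425362]
((513.8701171875, 330.8600769042969), (10.62411880493164, 51.509674072265625), 37.894466400146484)
yaw 126.20943511540123 axis est [0.54962727 0.2821951 ]
base 10616 ((493.1745910644531, 244.3758544921875), (156.77012634277344, 274.24176025390625), 82.63241577148438)
```

View pics/w3c.png

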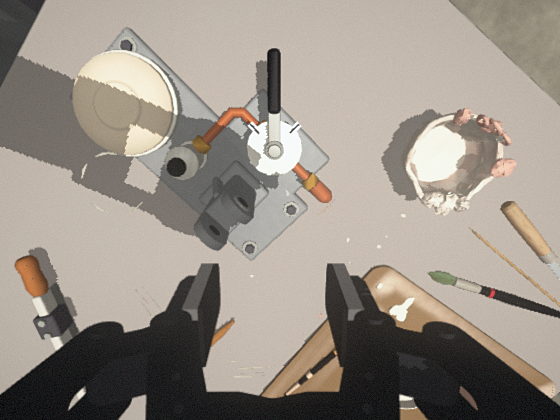

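The lever now lies over the middle mark (sleeve 273,50 to 273,112, hub 276,150), about 45° from shut. On to the arm.

```bash
python3 - <<'E'
from h import *
go([.53,-.10,.286],50.6)
E
```

```text
shift [-0.2646 -0.2503  0.0008] norm 0.364 q [ 14.  28.  55.   0.  97. -24.]
y yaw 37.53 turn z -0.2282
```

Emit:
move_arm:
  plan: "-0.0265 -0.025 0 0 0 0 0.07; -0.0378 -0.0358 0 0 0 0 0.07; -0.0378 -0.0358 0 0 0 0 0.07; -0.0378 -0.0358 0 0 0 0 0.07; -0.0378 -0.0358 0 0 0 0 0.07; -0.0378 -0.0358 0 0 0 0 0.07; -0.03 -0.028 0 0 0 0 0.07; -0.0191 -0.0183 0 0 0 0 0.07; 0 0 0 0 0 -0.114 0.07; 0 0 0 0 0 -0.114 0.07; 0 0 0 0 0 0 0.07; 0 0 0 0 0 0 0.07"

```text
time_s: 8.98
position: [0.5301, -0.1003, 0.287]
tool_rot: [[-0.771, 0.637, 0.0], [0.637, 0.771, -0.0], [-0.0, -0.0, -1.0]]
ft_force: [-0.3, -0.1, 0.1]
grip_width: 0.0701
gripper_force: 0.0
```

```bash
python3 - <<'E'
from h import *
go([.53,-.10,.286],50.6)
cal=viewer.calibration('wrist');im,D=viewer.get_image('wrist');P=cloud(cal,D)
cv2.imwrite('pics/w4.png',im[...,::-1]);np.savez('w4.npz',P=P,im=im)
for k,z in {'pivot_bore':.03,'blade_edge':0,'jigger_arm':0}.items():
    for r in pinpoint('wrist',k)[:1]:print(k,round(r['conf'],2),np.round(r['pixel'],1),atz(cal,*r['pixel'],z).round(4))
c0=np.array([.5736,-.1414]);d=np.array([np.cos(np.radians(-39.4)),np.sin(np.radians(-39.4))]);n=np.array([-d[1],d[0]])
X=(P[...,:2]-c0)@d;Y=(P[...,:2]-c0)@n;z=P[...,2]
m=(z>.034)&(z<.047)&(abs(Y)<.014)&(X<.07)&(X>-.11)   # bar and boss
q=P[m];w,e=np.linalg.eigh(np.cov(q[:,:2].T));dd=e[:,1]*np.sign(e[0,1]);print('bar',len(q),'yaw',np.degrees(np.arctan2(dd[1],dd[0])),'Ymean',Y[m].mean())
prof=[(round(a,3),np.round(z[(abs(Y)<.008)&(X>=a)&(X<a+.004)].max(initial=0),3),np.round(np.ptp(Y[(abs(Y)<.03)&(z>.025)&(z<.08)&(X>=a)&(X<a+.004)]) if ((abs(Y)<.03)&(z>.025)&(X>=a)&(X<a+.004)).any() else 0,3)) for a in np.arange(-.03,.19,.004)]
for p in prof:print(*p,end=' | ')
m=(z>.054)&(z<.068)&(X>.07)&(X<.18)&(abs(Y)<.035)
print('\ncw',m.sum(),'X',np.percentile(X[m],[1,50,99]),'Y',np.percentile(Y[m],[1,50,99]),cv2.minAreaRect((np.c_[X[m],Y[m]]*1000).astype(np.float32)))
m=(z>.042)&(z<.054)&(abs(X)<.03)&(abs(Y)<.014);print('boss',np.percentile(X[m],[1,50,99]))
E
```

```text
shift [0.0003 0.0002 0.001 ] norm 0.001 q [-23.  19.  70.  -0.  91. -74.]
y yaw 50.44 turn z -0.0029
pivot_bore 0.88 [268.3 221.8] [ 0.5749 -0.1446  0.03  ]
jigger_arm 0.76 [267.2 212.5] [ 0.5725 -0.1448  0.    ]
bar 1717 yaw -39.23821322884069 Ymean 0.0005116891941992682
-0.03 0.044 0.011 | -0.026 0.044 0.011 | -0.022 0.043 0.011 | -0.018 0.043 0.016 | -0.014 0.045 0.018 | -0.01 0.047 0.018 | -0.006 0.049 0.018 | -0.002 0.05 0.019 | 0.002 0.05 0.019 | 0.006 0.049 0.019 | 0.01 0.048 0.018 | 0.014 0.045 0.017 | 0.018 0.044 0.016 | 0.022 0.043 0.011 | 0.026 0.043 0.011 | 0.03 0.043 0.012 | 0.034 0.043 0.012 | 0.038 0.043 0.01 | 0.042 0.043 0.01 | 0.046 0.043 0.01 | 0.05 0.043 0.01 | 0.054 0.044 0.01 | 0.058 0.043 0.011 | 0.062 0.043 0.011 | 0.066 0.044 0.011 | 0.07 0.043 0.011 | 0.074 0.043 0.011 | 0.078 0.038 0.012 | 0.082 0.039 0.012 | 0.086 0.038 0.011 | 0.09 0.038 0.011 | 0.094 0.039 0.011 | 0.098 0.038 0.011 | 0.102 0.038 0.011 | 0.106 0.038 0.011 | 0.11 0.062 0.041 | 0.114 0.062 0.044 | 0.118 0.062 0.043 | 0.122 0.065 0.044 | 0.126 0.065 0.044 | 0.13 0.065 0.044 | 0.134 0.064 0.043 | 0.138 0.063 0.041 | 0.142 0.061 0.04 | 0.146 0.0 0 | 0.15 0.0 0 | 0.154 0.0 0 | 0.158 0.0 0 | 0.162 0.039 0.01 | 0.166 0.038 0.011 | 0.17 0.037 0.006 | 0.174 0.0 0 | 0.178 0.0 0 | 0.182 0.0 0 | 0.186 0.0 0 | 
cw 982 X [0.11198417 0.12582197 0.14442671] Y [-0.02100611  0.00121653  0.02239042] ((128.28146362304688, 0.6720046997070312), (43.95576095581055, 33.62364959716797), 89.59232330322266)
boss [-0.0281786  -0.00012638  0.02678867]
```

View pics/w4.png

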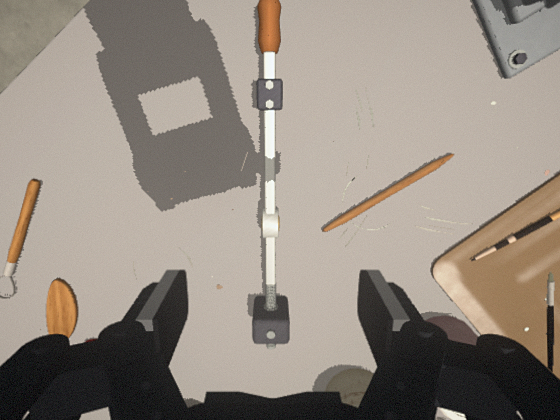

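The wrist view shows the boss at (271,224), the bare bar below it down to the counterweight at (271,318), and the boxwood tip clear at (323,230). The counterweight joint comes out at about 0.027, so the balance point is at x ≈ 55 mm.

```bash
python3 - <<'E'
from h import *
go([.618,-.1769,.013],50.7)
E
```

```text
shift [-0.1164 -0.0031  0.274 ] norm 0.298 q [-23.  19.  70.  -0.  91. -74.]
y yaw 50.5 turn z -0.0035
```

Emit:
move_arm:
  plan: "-0.0364 -0.0011 0 0 0 -0.003 0.045; -0.04 -0.001 0 0 0 0 0.045; -0.04 -0.001 0.02 0 0 0 0.045; 0 0 0.05 0 0 0 0.045; 0 0 0.055 0 0 0 0.045; 0 0 0.055 0 0 0 0.045; 0 0 0.045 0 0 0 0.045; 0 0 0.03 0 0 0 0.045; 0 0 0.014 0 0 0 0.045; 0 0 0.005 0 0 0 0.045; 0 0 0 0 0 0 0.045; 0 0 0 0 0 0 0.045"

```text
time_s: 10.68
position: [0.6187, -0.177, 0.0141]
tool_rot: [[-0.774, 0.633, 0.002], [0.633, 0.774, -0.001], [-0.002, 0.0, -1.0]]
ft_force: [0.2, -0.5, 0.2]
grip_width: 0.0454
gripper_force: 0.0
```

```bash
python3 - <<'E'
from h import *
print(env.observe()['ft_force'])
go([.618,-.1769,.013],50.7)
E
```

```text
[ 0.18387198 -0.49003883  0.15362512]
shift [ 0.0006 -0.0003  0.0011] norm 0.001 q [-26.  43.  74.  -0.  63. -77.]
y yaw 50.71 turn z 0.0001
```

Close, then lift slowly.

Emit:
move_arm:
  plan: "0 0 0 0 0 0 0; 0 0 0 0 0 0 0; 0 0 0 0 0 0 0; 0 0 0 0 0 0 0; 0 0 0 0 0 0 0; 0 0 -0.005 0 0 0 0; 0 0 -0.015 0 0 0 0; 0 0 -0.03 0 0 0 0; 0 0 -0.03 0 0 0 0; 0 0 -0.02 0 0 0 0; 0 0 0 0 0 0 0; 0 0 0 0 0 0 0"
  grip_force: 90

```text
time_s: 12.18
position: [0.6175, -0.1765, 0.1118]
tool_rot: [[-0.774, 0.633, -0.002], [0.633, 0.774, 0.001], [0.002, -0.001, -1.0]]
ft_force: [-0.4, 0.5, -8.4]
grip_width: 0.0102
gripper_force: 88.2
```

```bash
python3 - <<'E'
from h import *
s=env.observe();print(s['ft_force'],s['wrist_torque'],s['grip_width'],s['gripper_force'],s['position'])
T=s['tool_rot'];print('torque in tool',T.T@s['wrist_torque'])
E
```

```text
[-0.36314194  0.45876068 -8.41449549] [-0.00359246 -0.03342497 -0.0620368 ] 0.010184672259162784 88.19460153579712 [ 0.61749944 -0.17652781  0.11180855]
torque in tool [-0.01852464 -0.02810679  0.06201246]
```

The arm is lifted and balanced: wrist force 8.4 N, torque only 0.03 N m. I'll raise it further and turn it to the stand's heading.

Emit:
move_arm:
  plan: "0 0 -0.02 0 0 0 0; 0 0 -0.03 0 0 0 0; 0 0 -0.03 0 0 -0.03 0; 0 0 -0.02 0 0 -0.06 0; 0 0 0 0 0 -0.09 0; 0 0 0 0 0 -0.09 0; 0 0 0 0 0 -0.09 0; 0 0 0 0 0 -0.09 0; 0 0 0 0 0 -0.065 0; 0 0 0 0 0 -0.04 0; 0 0 0 0 0 0 0; 0 0 0 0 0 0 0"

```text
time_s: 13.68
position: [0.618, -0.1767, 0.2121]
tool_rot: [[-0.991, 0.131, -0.001], [0.131, 0.991, 0.001], [0.001, 0.0, -1.0]]
ft_force: [0.2, 0.0, -7.5]
grip_width: 0.0105
gripper_force: 88.1
```

```bash
python3 - <<'E'
from h import *
s=env.observe();print(s['ft_force'],s['grip_width'])
go([.606,.2023,.21],82.5)
E
```

```text
[ 0.16531758  0.02568988 -7.47975687] 0.010500035479700038
shift [0.0616 0.3741 0.0024] norm 0.379 q [ -26.   32.   60.    0.   88. -109.]
y yaw 82.46 turn z -0.0007
```

Emit:
move_arm:
  plan: "0.003 0.018 0 0 0 0 0; 0.0056 0.034 0 0 0 0 0; 0.007 0.0425 0 0 0 0 0; 0.0075 0.0455 0 0 0 0 0; 0.0075 0.0455 0 0 0 0 0; 0.0075 0.0455 0 0 0 0 0; 0.007 0.0426 0 0 0 0 0; 0.0065 0.04 0 0 0 0 0; 0.0055 0.0335 0 0 0 0 0; 0.003 0.018 0 0 0 0 0; 0.0015 0.009 0 0 0 0 0; 0 0 0 0 0 0 0"

```text
time_s: 15.18
position: [0.6058, 0.202, 0.2128]
tool_rot: [[-0.991, 0.13, -0.0], [0.13, 0.991, -0.0], [0.0, -0.0, -1.0]]
ft_force: [0.5, -1.1, -8.3]
grip_width: 0.0106
gripper_force: 88.4
```

```bash
cat > chk.py <<'E'
from h import *
import sys
s=env.observe();print(s['time_s'],s['ft_force'],s['grip_width'],s['position'])
cal=viewer.calibration('wrist');im,D=viewer.get_image('wrist');P=cloud(cal,D)
cv2.imwrite(f'pics/{sys.argv[1]}.png',im[...,::-1]);zt=s['position'][2]
und=zt-.0141
for k,z in {'fork_top':.128,'mould_top':.076,'lever_grip':.078,'valve_axis':.078,'pivot_bore':und+.03,'blade_edge':und}.items():
    for r in pinpoint('wrist',k)[:1]:print(k,round(r['conf'],2),np.round(r['pixel'],1),atz(cal,*r['pixel'],z).round(4))
th=np.radians(-7.5);d=np.array([np.cos(th),np.sin(th)]);n=np.array([-d[1],d[0]]);f=np.array([.551,.2095])
X=(P[...,:2]-f)@d;Y=(P[...,:2]-f)@n;Zu=P[...,2]-und
m=(Zu>.03)&(Zu<.06)&(abs(Y)<.035)&(X>-.25)&(X<.03)
q=P[m]; 
for a in np.arange(-.24,.03,.006):
    k=m&(X>=a)&(X<a+.006)
    if k.sum()>2:print(round(a,3),k.sum(),'Y',round(np.median(Y[k]),4),'w',round(np.ptp(Y[k]),3),'ztop',np.round(np.percentile(Zu[k],70),4),end=' | ')
k=(Zu>.036)&(Zu<.05)&(abs(Y)<.02)&(X<.02)&(X>-.11);a,b=np.polyfit(X[k],Zu[k],1);print('\nslope deg',np.degrees(np.arctan(a)),'yaw err',np.degrees(np.arctan(np.polyfit(X[k],Y[k],1)[0])))
go([.606,.2023,.160],82.5)
E
python3 chk.py w5
```

```text
15.175 [ 0.48527798 -1.0587386  -8.31259783] 0.01061301100035755 [0.60581627 0.20204132 0.21283298]
lever_grip 0.65 [446.9  44.9] [0.5137 0.3338 0.078 ]
valve_axis 0.87 [376.9 108.2] [0.549  0.2848 0.078 ]
pivot_bore 0.6 [274.3 163.3] [0.5531 0.2084 0.2287]
-0.048 572 Y -0.0016 w 0.012 ztop 0.0427 | -0.042 990 Y -0.0013 w 0.012 ztop 0.0427 | -0.036 922 Y -0.0013 w 0.012 ztop 0.0428 | -0.03 879 Y -0.0013 w 0.012 ztop 0.0427 | -0.024 845 Y -0.0013 w 0.012 ztop 0.0427 | -0.018 1070 Y -0.0013 w 0.018 ztop 0.0427 | -0.012 1275 Y -0.0013 w 0.018 ztop 0.0468 | -0.006 1293 Y -0.0016 w 0.02 ztop 0.0489 | 0.0 1151 Y -0.0016 w 0.02 ztop 0.0492 | 0.006 932 Y -0.0013 w 0.02 ztop 0.048 | 0.012 698 Y -0.0016 w 0.018 ztop 0.044 | 0.018 605 Y -0.0012 w 0.012 ztop 0.0425 | 0.024 566 Y -0.0012 w 0.012 ztop 0.0426 | 
slope deg 5.2952108858728 yaw err 0.05752325461780335
shift [0.0001 0.0007 0.053 ] norm 0.053 q [  8.  32.  61.  -0.  88. -75.]
y yaw 82.46 turn z -0.0007
```

View pics/w5.png

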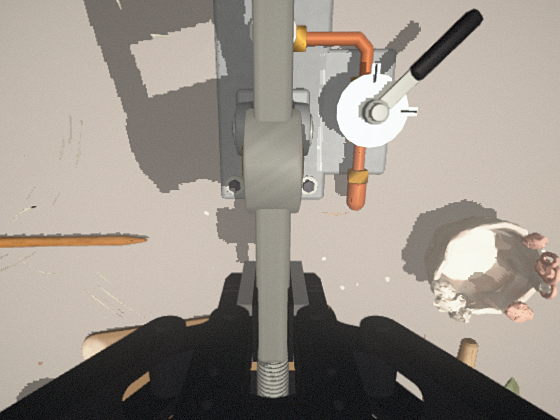

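The arm is centred over the fork (boss 274,165), level, with the lever still at half and the bystanders untouched. I'll lower it to 3 cm of air.

Emit:
move_arm:
  plan: "0 0.0015 0.004 0 0 0 0; 0.001 0 0.008 0 0 0 0; 0 0 0.01 0 0 0 0; 0 0 0.01 0 0 0 0; 0 0 0.009 0 0 0 0; 0 0 0.006 0 0 0 0; 0 0 0.004 0 0 0 0; 0 0 0.001 0 0 0 0; 0 0 0 0 0 0 0; 0 0 0 0 0 0 0; 0 0 0 0 0 0 0; 0 0 0 0 0 0 0"

```text
time_s: 17.02
position: [0.6051, 0.2038, 0.161]
tool_rot: [[-0.991, 0.13, 0.0], [0.13, 0.991, 0.0], [-0.0, 0.0, -1.0]]
ft_force: [0.2, 0.1, -8.4]
grip_width: 0.0105
gripper_force: 88.4
```

```bash
python3 chk.py w6; python3 - <<'E'
from h import *
for n in ['side','top']:
    im,D=viewer.get_image(n);cal=viewer.calibration(n)
    for k,z in {'pivot_bore':.176,'blade_edge':.146,'mould_top':.076,'fork_top':.128}.items():
        for r in pinpoint(n,k)[:1]:print(n,k,round(r['conf'],2),np.round(r['pixel'],1),atz(cal,*r['pixel'],z).round(4))
    if n=='side':cv2.imwrite('pics/s6.png',cv2.resize(im[130:260,150:330,::-1],None,fx=4,fy=4,interpolation=2))
E
```

```text
17.025 [ 0.17004852  0.0653759  -8.43278708] 0.010469949499206252 [0.60508074 0.20377524 0.16101594]
lever_grip 0.59 [482.9  31.4] [0.5122 0.3319 0.078 ]
valve_axis 0.57 [398.3 114.7] [0.5504 0.2851 0.078 ]
pivot_bore 0.84 [272.1 159.4] [0.5509 0.2096 0.1769]
-0.048 739 Y -0.0 w 0.012 ztop 0.0427 | -0.042 977 Y 0.0003 w 0.012 ztop 0.0427 | -0.036 901 Y 0.0 w 0.012 ztop 0.0427 | -0.03 876 Y 0.0 w 0.012 ztop 0.0426 | -0.024 830 Y 0.0003 w 0.012 ztop 0.0427 | -0.018 1139 Y 0.0 w 0.018 ztop 0.0429 | -0.012 1295 Y 0.0003 w 0.018 ztop 0.0472 | -0.006 1273 Y 0.0003 w 0.02 ztop 0.0491 | 0.0 1133 Y 0.0 w 0.02 ztop 0.0491 | 0.006 883 Y 0.0003 w 0.019 ztop 0.0474 | 0.012 674 Y 0.0002 w 0.018 ztop 0.043 | 0.018 595 Y 0.0004 w 0.012 ztop 0.0426 | 0.024 563 Y 0.0004 w 0.012 ztop 0.0425 | 
slope deg 5.0856325977342145 yaw err 0.061581250229123655
shift [-0.0011 -0.0013  0.0009] norm 0.002 q [  8.  34.  66.   0.  81. -74.]
y yaw 82.5 turn z 0.0
side pivot_bore 0.97 [237.4 167.7] [0.5462 0.2045 0.176 ]
side blade_edge 0.65 [193.6 180.4] [0.4192 0.2598 0.146 ]
side mould_top 0.58 [199.7 206.6] [0.4104 0.2112 0.076 ]
side fork_top 0.92 [241.  180.3] [0.5625 0.2148 0.128 ]
top mould_top 0.6 [200.2 190.8] [0.5568 0.2233 0.076 ]
top fork_top 0.81 [204.2 189.9] [0.5488 0.2032 0.128 ]
```

View pics/s6.png

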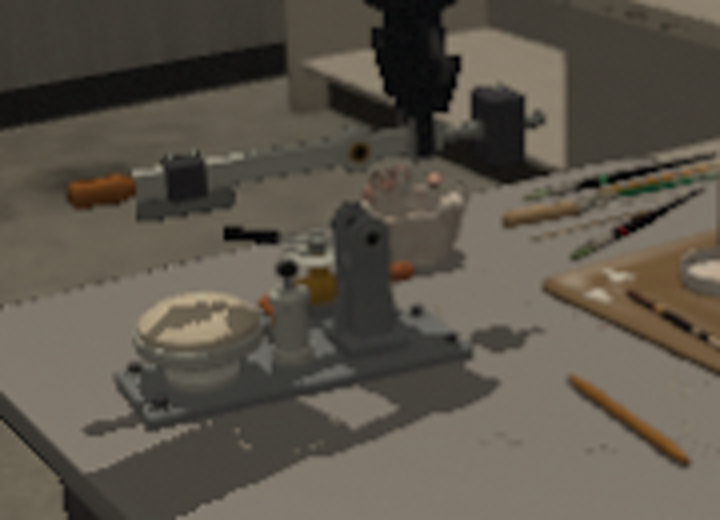

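The side view shows the arm level: boss (360,150) over the fork (358,220) with clear air, blade (185,205) over the mould (198,325). Everything else is in place, so I'm handing it in.

```bash
python3 -c "
from rig import env
print(abs(env.observe()['qvel']).max()); print(env.close_job())"
```

```text
0.06268433435544478
the job is handed in; nothing more can be done
None
```

The job is handed in: the valve lever is at half open, and the gripper is holding the jigger arm still and level at its balance point, with the boss about 3 cm above the fork and the blade over the mould. The hand-in gave no verdict.

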